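# Lay flat what was left standing on edge

### The arm

A 7-joint arm with a two-finger parallel gripper is mounted at the origin on a cart in front of the work surface, level with it; the furniture and walls round the work are solid. World frame = base frame: x ahead of the robot, y to its left, z up, the work surface at z = 0. Lengths are in m, angles in degrees, forces in N, time in s.
With the tool pointing down it reaches from about 0.35 to 0.775 m from the base axis. Payload 3.1 kg.
Tool frame: the origin (TCP) lies on the centre line of the jaws, within the pads' length; the fingertips stand 17 mm ahead of it and the grasp point (between the pads) lies 2 mm behind it (robot.tip_reach is the distance from the TCP to the fingertips, in m); z points along the fingers, y is the line along which they close (so a half turn about z gives the same grasp; the last joint's range is limited). The gripper opens to 85 mm and grips with 20 to 120 N. Pads are 22 mm wide; open, the fingers measure 114 mm over their backs; the gripper's body (76 mm by 85 mm) begins 54 mm behind the grasp point. The pads swing forward as they close: fully open they stand 13 mm farther back than shut.
Start: joints at [-77.275, 17.813, 0.802, 86.603, -0.252, 75.585, -1.558], TCP at [0.143, 0.531, 0.248] pointing down, gripper open.
Joint ranges: [-154.91, 154.91], [-16.99, 109.72], [-72.82, 74.43], [7.12, 147.25], [-82.49, 262.49], [11.32, 116.49], [-174.64, 174.64]. Speed limits (degrees/s): [159.86, 159.86, 180, 180, 180, 180, 180].

### API

Orientations are given as [roll, pitch, yaw] about the fixed x, y, z axes, in that order (R = Rz(yaw) Ry(pitch) Rx(roll)).
In Python, from station import robot, fingers, vision, workorder, recognise gives the robot as it stands. Calls block until the motion is done:
- robot.move_to(position, orientation): joint-space move of the TCP to a pose.
- robot.line_to(position, orientation=None, velocity=0.15, f_stop=None): straight line of the TCP; orientation=None keeps the orientation; velocity is the mean speed in m/s. With f_stop (N) it stops when the force on the tool has changed by that much, and returns True; else False.
- robot.move_j(angles): joint-space move.
- fingers.gripper_to(opening, force=None): opening from 0.0 (shut) to 1.0 (fully open); force is the grip in N (None keeps the last); returns when the fingers have stopped.
- robot.pause(seconds).
- robot.inverse_kinematics(position, orientation): joint angles nearest the present ones, or None.
- vision.grab_frame(name): name is "side" or "top" or "wrist"; returns the picture (400x640x3 uint8, red, green, blue); there is no depth.
- vision.calibration(name): a dict with "mtx" (3x3 intrinsics, pixels), "k1" (the pictures are not rectified: a ray, as slopes to the right and down, at radius r is drawn at 1 + k1 r^2 times it, then the intrinsics apply), "extrinsics" (4x4, takes a point from world to camera coordinates); the wrist camera has in their place "T_tool_cam" (4x4, takes a point from camera to tool coordinates, whose origin is the TCP and whose axes are the flange's). Camera axes: x right, y up, looking along -z (the intrinsics and any distortion apply to the point x, -y, -z); pixel columns grow to the right and rows downward; lengths in m; the calibration is good to about 2 mm. A picture is of the moment at which its call begins: read the wrist's pose just before it. calibration takes no time and is no camera call.
A pose or a line that the arm cannot do raises robot.PlanningError and nothing moves.
- workorder.close_job(): hands the job in; it is judged then, once.
Trained networks look in the newest picture that a camera, given by its name, has taken for a name from the list of things; names that differ only in an ending like _2 or _b are one class to them, and where a whole thing is asked for, a point or a joint stands for the part that bears it (a point fixed in the world has none). Each returns a list of dicts, best first, with "p" (0 to 1); they miss things now and then, are a little off and sometimes report something else, mostly with a low value. They report only what shows in the picture. A call takes as long as a camera call.
- recognise(label, camera): "rect" ([centre column, centre row, width, height] in pixels, round what is visible of it).
Readings, each from a call of its own:
- robot.current_time_s(): time.
- robot.current_joint_positions(): joint angles.
- robot.current_dq(): joint speeds.
- robot.current_joint_torque(): joint torques, N m.
- robot.current_tool_pos(): TCP position.
- robot.current_eef_rot(): TCP orientation.
- robot.current_contact_force(): force on the tool from outside, world axes, zero at the start.
- robot.current_torque(): the same for the moment, N m.
- robot.current_finger_gap(): opening from 0.0 (shut) to 1.0 (fully open).
- robot.current_gripper_force(): force on a finger pad.
Only numpy, scipy, OpenCV 4.12 (cv2) and the standard library are available. Lean on these libraries where they do the work, as an engineer would, in place of code of your own. Each camera call takes 0.05 s, during which the arm holds its last target. There are 200 camera calls.

### The job

The green strainer box has been left standing on its end and the roll of masking tape on its edge, where they could topple off the worktop or roll away. Push each of them over with the fingers, never lifting it, so that the box ends on its base with the lid up and the roll lies flat, each next to where it stood; the toner bottle close beside the roll must not be knocked, so tip the roll away from it. Leave the cup and the other things where they are.

Things in the scene. Friction and masses are not known exactly. Their poses are not given: they have to be found in the camera images.
- box_centre (a point): Centre of the loose green box, lid fastened, 118 x 174 x 59 mm, 0.45 kg. Own z points out of the lid, y along the 174 mm. It starts on end, y up, 172 mm tall, leaning 2 degrees to its base; base faces away from the robot within 15 degrees. Pushed near the top on the lid face it falls once the top has moved 60 mm. Lying on its base this point is 30 mm up, about 115 mm further on.
- tape_centre (a point): Centre of the loose roll of masking tape: ring of 96 mm outer, 60 mm inner diameter, 25 mm wide, 0.09 kg. Own z is the roll's axis. It starts on edge, axis level, 96 mm tall, this point 48 mm up. Pushed near the top along its axis it falls once the top has moved 25 mm; either face may end up on top. Flat, this point is 13 mm up.
- toner_centre (a point): Centre, half-way up, of the loose toner dropper bottle, 42 mm in diameter, 118 mm tall, that stands upright beside one face of the roll, near the line of the roll's axis, on the robot's side of the roll. About 60 mm lie free between the bottle and the roll.
- cup_centre (a point): Centre, half-way up, of the clear mixing cup, a bystander, 89 mm in diameter at the rim and 108 mm tall, standing upright between the box and the roll.
- lid: Bystander: a round tin lid, 93 mm in diameter, 7 mm thick, flat on the worktop; origin under its centre.
- marker: Bystander: a black marker pen, 16 x 140 x 18 mm, lying on the worktop along its own y axis; origin under its centre.

How it is judged:
By the outcome, as a careful person would: the job done as asked, in the order asked, and still so for the second after the job is handed in, with the robot touching nothing.
It also fails if it takes over 48 s, if anything falls off the work surface, if the arm or the gripper's body presses on something with over 40 N, if the wrist force passes 120 N, or if a joint passes its speed limit or range.

## Working session

There is one attempt and no reset: what is moved stays moved. The work goes in short steps, each a Python script; the robot and the scene stay as the last script left them, time stands still between calls to the robot, and variables do not carry over. Pictures are saved under pics/ and viewed, at most 10 in all, crops included, and the job is handed in when it is done.

```bash
mkdir -p pics; cat > h.py <<'E'
import numpy as np, cv2
from station import robot, fingers, vision, workorder, recognise
def ray(name,u,v):
    c=vision.calibration(name); K=np.array(c["mtx"]); k=c["k1"]
    d=np.array([(u-K[0,2])/K[0,0],(v-K[1,2])/K[1,1]]); s=d.copy()
    for _ in range(20): s=d/(1+k*(s@s))
    E=np.array(c["extrinsics"]); R=E[:3,:3]; o=-R.T@E[:3,3]
    return o, R.T@np.array([s[0],-s[1],-1])
def at(name,u,v,z):
    o,d=ray(name,u,v); return o+d*(z-o[2])/d[2]
def save(name,f):
    im=vision.grab_frame(name); cv2.imwrite(f"pics/{f}.png",cv2.cvtColor(im,cv2.COLOR_RGB2BGR)); return im
E
python3 - <<'E'
from h import *
for c in("top","side"):
    save(c,c+"1")
    print(c,ray(c,320,200))
    for n in("box_centre","tape_centre","toner_centre","cup_centre","lid","marker"):
        print(n,[(np.round(d["rect"]).tolist(),round(d["p"],2)) for d in recognise(n,c)[:2]])
print(robot.current_time_s())
E
```

```text
top (array([ 0.38825889, -0.08117749,  1.07348357]), array([ 1.20432920e-01,  4.15786214e-04, -9.92758498e-01]))
box_centre [([454.0, 240.0, 71.0, 32.0], 0.8)]
tape_centre [([193.0, 189.0, 42.0, 22.0], 0.66)]
toner_centre [([192.0, 190.0, 36.0, 20.0], 0.74), ([205.0, 221.0, 27.0, 16.0], 0.58)]
cup_centre [([340.0, 214.0, 38.0, 37.0], 0.76)]
lid [([296.0, 252.0, 36.0, 35.0], 0.66)]
marker [([356.0, 248.0, 51.0, 8.0], 0.57)]
side (array([-0.05023818, -0.98160213,  0.49982413]), array([ 0.47735659,  0.79291362, -0.37902229]))
box_centre [([369.0, 256.0, 62.0, 109.0], 0.82)]
tape_centre [([280.0, 171.0, 24.0, 28.0], 0.73)]
toner_centre [([262.0, 175.0, 10.0, 35.0], 0.64)]
cup_centre [([323.0, 213.0, 34.0, 52.0], 0.76), ([307.0, 243.0, 37.0, 28.0], 0.59)]
lid [([269.0, 224.0, 35.0, 19.0], 0.72)]
marker [([306.0, 243.0, 37.0, 32.0], 0.75)]
0.7
```

```bash
python3 - <<'E'
import cv2
a=cv2.imread("pics/top1.png")[140:300,150:530]; b=cv2.imread("pics/side1.png")[130:330,240:440]
cv2.imwrite("pics/topc.png",cv2.resize(a,None,fx=2.1,fy=2.1,interpolation=2)); cv2.imwrite("pics/sidec.png",cv2.resize(b,None,fx=3,fy=3,interpolation=2))
E
```

```text
(no output)
```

View pics/topc.png

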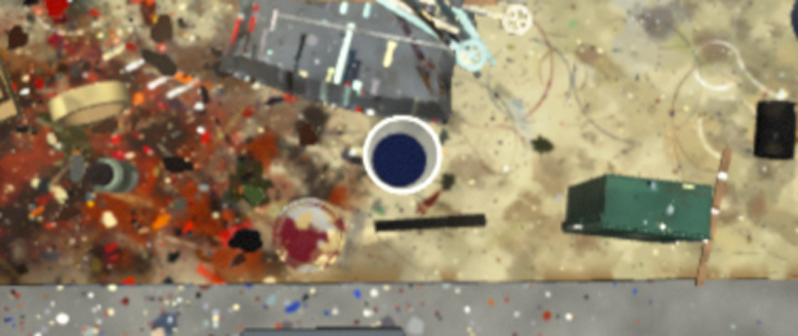

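View pics/sidec.png

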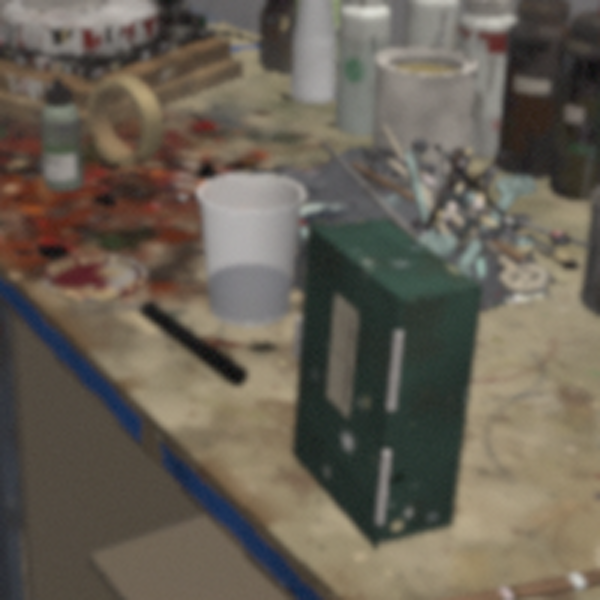

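Top view (crop ×2.1, offset 150,140): the box's top face has corners near (606,175), (713,187), (710,241) and (600,234). The tape crest runs about (50,105)–(128,88), the toner cap is near (108,175), and the cup is at (402,155). The side view confirms that the box stands on end with its lid towards the robot, and that the toner is on the near side of the roll.

```bash
python3 - <<'E'
from h import *
np.set_printoptions(precision=3,suppress=True)
T=lambda x,y,z:at("top",150+x/2.1,140+y/2.1,z)
S=lambda x,y,z:at("side",240+x/3,130+y/3,z)
print("box top T");[print(T(*p,.172)) for p in((606,175),(713,187),(710,241),(600,234))]
print("box top S");[print(S(*p,.172)) for p in((310,228),(375,220),(478,284),(402,302))]
print("box bottom S");[print(S(*p,0)) for p in((296,458),(377,545),(450,525))]
print("box left bottom T",T(567,185,0),T(563,232,0))
print("tape T", T(50,105,.06),T(128,85,.06),T(54,122,.048),T(130,100,.048))
print("tape S top/bot", S(122,78,.096),S(130,166,0),at("side",280,171,.048))
print("toner T tip,S base,T", T(102,174,.118),S(65,187,0),at("side",262,175,.059))
print("cup",T(402,155,.108),"front edge",T(402,283,0),T(100,284,0),T(650,280,0))
im=cv2.imread("pics/top1.png")
a=cv2.resize(im[165:240,160:235],None,fx=8,fy=8,interpolation=2);cv2.imwrite("pics/tapec.png",a)
E
```

```text
box top T
[ 0.443 -0.348  0.172]
[ 0.429 -0.462  0.172]
[ 0.372 -0.456  0.172]
[ 0.38  -0.339  0.172]
box top S
[ 0.386 -0.344  0.172]
[ 0.431 -0.354  0.172]
[ 0.426 -0.462  0.172]
[ 0.373 -0.459  0.172]
box bottom S
[ 0.382 -0.344  0.   ]
[ 0.372 -0.452  0.   ]
[ 0.425 -0.459  0.   ]
box left bottom T [ 0.441 -0.348  0.   ] [ 0.382 -0.341  0.   ]
tape T [0.539 0.292 0.06 ] [0.563 0.198 0.06 ] [0.52  0.291 0.048] [0.546 0.198 0.048]
tape S top/bot [0.539 0.248 0.096] [0.539 0.232 0.   ] [0.532 0.241 0.048]
toner T tip,S base,T [0.451 0.208 0.118] [0.451 0.208 0.   ] [0.452 0.203 0.059]
cup [ 0.472 -0.132  0.108] front edge [ 0.32  -0.136  0.   ] [0.321 0.242 0.   ] [ 0.321 -0.449  0.   ]
```

View pics/tapec.png

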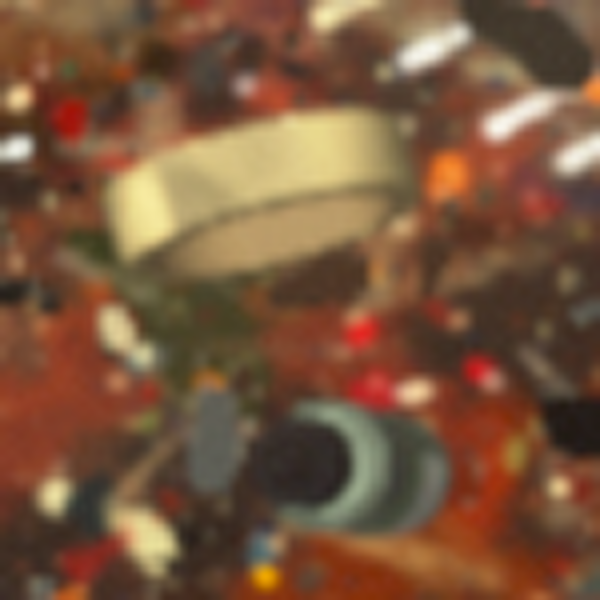

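The tape centre is at about (0.538, 0.241) and its away-axis points at about 15°. The toner is at about (0.451, 0.206). The middle of the box's lid face is at about (0.377, -0.400), with a push yaw of about -5°. I'll do the box first.

```bash
python3 - <<'E'
from h import *
fingers.gripper_to(0.0)
print(robot.current_eef_rot())
yaw=-5; d=np.array([np.cos(np.radians(yaw)),np.sin(np.radians(yaw)),0])
c=np.array([.377,-.400,.157])
start=c-.036*d; up=start+[0,0,.14]
q0=np.array(robot.current_joint_positions()); best=None
for w in(yaw,yaw+180):
    q=robot.inverse_kinematics(list(up),[180,0,w])
    q2=robot.inverse_kinematics(list(start),[180,0,w])
    if q is not None and q2 is not None:
        e=np.abs(np.array(q)-q0).max(); print(w,e)
        if best is None or e<best[0]: best=(e,w)
o=[180,0,best[1]]
robot.move_to(list(up),o)
robot.line_to(list(start),velocity=.15)
print("t",robot.current_time_s(),robot.current_tool_pos(),robot.current_contact_force())
save("side","s2")
r=recognise("box_centre","side"); print(r[:1])
E
```

```text
[1.79997099e+02 1.05468751e-03 1.64892506e+02]
-5 116.91094446453678
175 140.16536317135615
t 5.8667 [ 0.34168221 -0.39746224  0.15794495] [-0.49311141 -0.55304773 -0.25500391]
[{'rect': [367.6, 257.3, 60.5, 114.6], 'p': 0.82}]
```

```bash
python3 - <<'E'
from h import *
yaw=-5; d=np.array([np.cos(np.radians(yaw)),np.sin(np.radians(yaw)),0])
p=np.array([.377,-.400,.157])-.036*d
print("stop",robot.line_to(list(p+d*.100),velocity=.06,f_stop=15), robot.current_tool_pos(),robot.current_contact_force())
robot.pause(.5)
save("side","s3"); print(recognise("box_centre","side")[:1]); save("top","t3"); print(recognise("box_centre","top")[:1],robot.current_time_s())
a=cv2.imread("pics/s3.png")[130:330,240:440]; b=cv2.imread("pics/t3.png")[130:330,380:580]
cv2.imwrite("pics/c3.png",cv2.resize(np.hstack([a,b]),None,fx=2,fy=2,interpolation=2))
E
```

```text
stop False [ 0.44036524 -0.40571659  0.15709199] [-0.70748171  1.10801988 -0.25318742]
[{'rect': [415.4, 271.0, 99.1, 65.2], 'p': 0.86}]
[{'rect': [451.5, 192.4, 55.2, 68.6], 'p': 0.97}] 8.4833
```

View pics/c3.png

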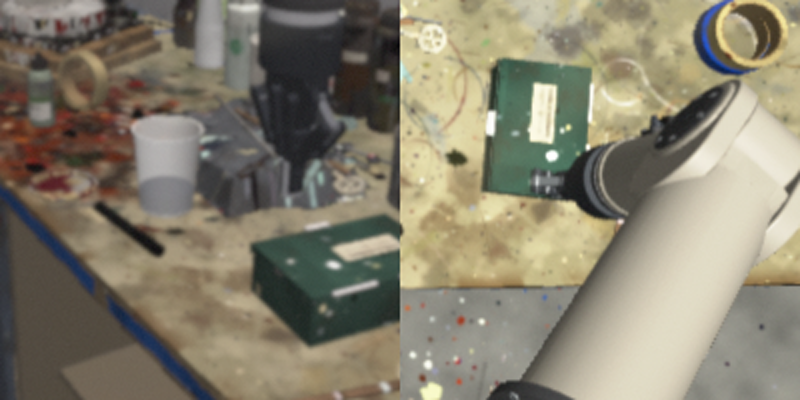

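The box lies flat with its lid up and nothing else has moved. Next is the roll: come straight down in the gap, push away from the toner.

```bash
python3 - <<'E'
from h import *
robot.line_to([.43,-.405,.30],velocity=.25)
yaw=15; d=np.array([np.cos(np.radians(yaw)),np.sin(np.radians(yaw)),0])
c=np.array([.538,.241,.092])
s=c-.042*d; o=[180,0,yaw]
robot.move_to(list(s+[0,0,.19]),o)
robot.line_to(list(s),velocity=.12)
save("side","s4"); save("top","t4")
print(robot.current_time_s(),robot.current_tool_pos(),robot.current_contact_force())
for n in("tape_centre","toner_centre"): print(n,recognise(n,"side")[:2])
a=cv2.imread("pics/s4.png")[110:230,220:340]
cv2.imwrite("pics/c4.png",cv2.resize(a,None,fx=5,fy=5,interpolation=2))
E
```

```text
13.325 [0.49790508 0.2303947  0.09268733] [ 0.17601788 -0.02321    -0.00056453]
tape_centre [{'rect': [280.2, 171.7, 27.3, 25.2], 'p': 0.76}]
toner_centre [{'rect': [261.9, 173.6, 11.9, 34.5], 'p': 0.7}]
```

View pics/c4.png

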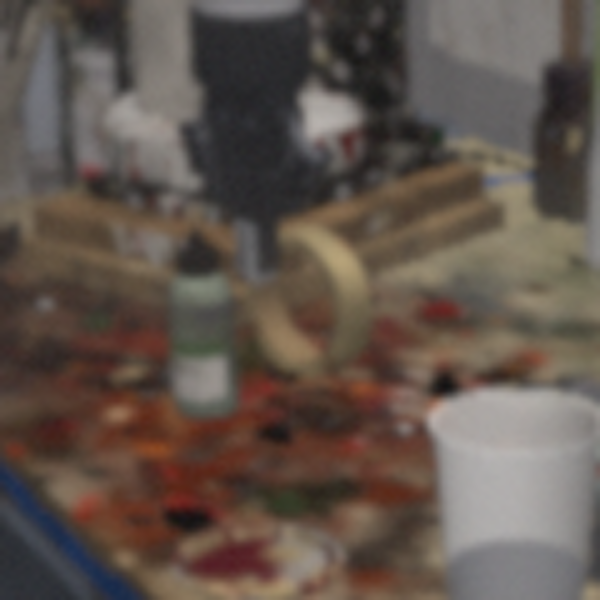

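The fingertips sit at about (258,275) in the crop, between the upright toner (203,340) and the roll (310,300). Nothing is touched, so I'll push.

```bash
python3 - <<'E'
from h import *
yaw=15; d=np.array([np.cos(np.radians(yaw)),np.sin(np.radians(yaw)),0])
s=np.array([.538,.241,.092])-.042*d
print("stop",robot.line_to(list(s+.056*d),velocity=.05,f_stop=12),robot.current_tool_pos())
robot.pause(.4)
robot.line_to(list(s+.050*d+[0,0,.2]),velocity=.2)
robot.move_j([a for a in (np.array(robot.current_joint_positions())+np.array([35,0,0,0,0,0,0]))])
print(robot.current_time_s(),robot.current_tool_pos())
save("side","s5"); save("top","t5")
for n in("tape_centre","toner_centre","box_centre","cup_centre","lid","marker"): print(n,recognise(n,"side")[:1],recognise(n,"top")[:1])
a=cv2.imread("pics/s5.png")[120:320,230:430]; b=cv2.imread("pics/t5.png")[120:320,140:340]
cv2.imwrite("pics/c5.png",cv2.resize(np.hstack([a,b]),None,fx=2,fy=2,interpolation=2))
E
```

```text
stop False [0.55118426 0.24459514 0.09200799]
17.5917 [ 0.58600998 -0.11128261  0.29057178]
tape_centre [{'rect': [294.9, 177.4, 27.2, 15.9], 'p': 0.74}] [{'rect': [187.6, 166.9, 42.3, 33.6], 'p': 0.58}]
toner_centre [{'rect': [263.1, 173.7, 10.2, 36.4], 'p': 0.95}] [{'rect': [202.4, 223.2, 27.7, 15.1], 'p': 0.79}]
box_centre [{'rect': [417.8, 270.4, 102.9, 67.5], 'p': 0.75}] [{'rect': [449.5, 194.6, 54.3, 71.0], 'p': 0.84}]
cup_centre [{'rect': [322.2, 211.8, 37.1, 50.3], 'p': 0.76}] []
lid [{'rect': [271.4, 223.6, 36.2, 15.3], 'p': 0.59}] [{'rect': [290.0, 251.2, 22.0, 33.5], 'p': 0.85}]
marker [{'rect': [304.9, 244.2, 30.4, 31.5], 'p': 0.64}] []
```

View pics/c5.png

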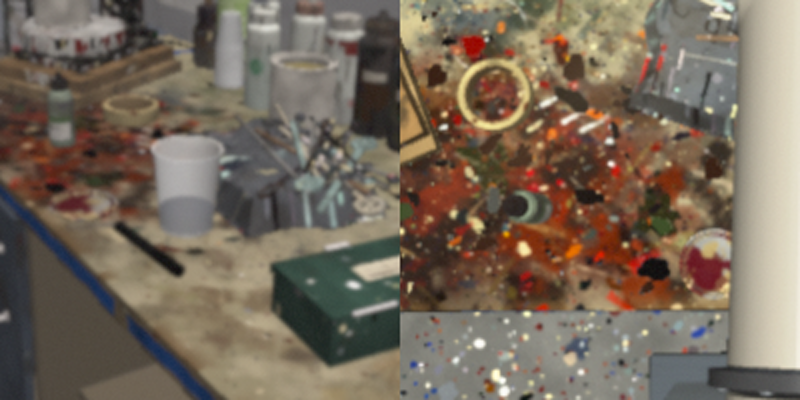

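The roll lies flat at about (493,95) in the top crop. The toner is still upright at its old place and the box is flat. The cup, lid and marker haven't moved, and the arm is clear.

```bash
python3 -c "
from h import *
robot.pause(.5); print(workorder.close_job())"
```

```text
the job is handed in; nothing more can be done
None
```

The job is handed in: the box lies on its base with the lid up, the roll lies flat tipped away from the toner bottle, and the last pictures show the bottle, cup, lid and marker where they were (about 18 s of the 48 s used).

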